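Retire a fragile lamp bulb into the deep green lamp bin

ROBOT

A 7-joint arm with a two-finger parallel gripper is mounted at the origin on the work surface. World frame = base frame: x ahead of the robot, y to its left, z up, the work surface at z = 0. Lengths are in m, angles in degrees, forces in N, time in s.
With the tool pointing down it reaches from about 0.425 to 0.875 m from the base axis. Payload 4.7 kg.
Tool frame: the origin (TCP) lies on the centre line of the jaws, within the pads' length; the fingertips stand 17 mm ahead of it and the grasp point (between the pads) lies 2 mm behind it; z points along the fingers, y is the line along which they close (so a half turn about z gives the same grasp; the last joint's range is limited). The gripper opens to 87 mm and grips with 3 to 60 N. Pads are 19 mm wide; open, the fingers measure 117 mm over their backs; the gripper's body (75 mm by 190 mm) begins 51 mm behind the grasp point.
Start: joints at [-74.364, 18.392, -4.016, 83.108, 1.295, 78.541, -3.26], TCP at [0.166, 0.628, 0.205] pointing down, gripper open.
Joint ranges: [-163.93, 163.93], [-17.29, 119.83], [-79.2, 71.16], [3.27, 140.29], [-89.18, 269.18], [5.43, 117.66], [-154.24, 154.24]. Speed limits (degrees/s): [147.25, 147.25, 180, 180, 180, 180, 180].

INTERFACE

Orientations are given as [roll, pitch, yaw] about the fixed x, y, z axes, in that order (R = Rz(yaw) Ry(pitch) Rx(roll)).
In Python, from cell import env, read_camera gives the robot as it stands.
- The arm moves only by the shell command python3 -m jog 'ROWS' [FORCE]. ROWS is JSON, a list of rows, each a list of 5 numbers: the opening, from 0 (shut) to 1 (fully open), then the shift along the tool's x, y, z each as a share of 0.02 m, from -1 to 1, then the turn about the tool's z as a share of 45 degrees, from -1 to 1. In form: [[gripper, x, y, z, yaw], ...]. A call has 1 to 12 rows; each row shifts and turns the commanded pose from where the row before left it, along the tool's axes as they then stand; what a row does not reach is not made up. A row lasts 1/12 s, in which the tool goes at most 41.7 mm and 7.16 degrees, less where a joint would pass 70% of its speed; a pose out of reach is approached as far as the arm can. A call with a number of a shift or a turn outside -1 to 1 is refused whole. A call with a gripper value outside its range is refused whole. The fingers move at their own pace and stop on an object; FORCE is the grip in N (left out, the last holds). Time passes only in rows, so rows that do not move let the fingers close. It gives the time, the measured TCP pose, the force, the opening and the grip force at its end, in the units of the state.
- env.get_obs(): the state, without advancing time (a new reading comes with each control period).
- read_camera(name): name is "side" or "top"; returns a dict with "color" (400x640x3 uint8, red, green, blue), "range_z" (400x640 float32, m along the optical axis (not along the pixel's ray), 0 where there is no reading), "mtx" (3x3 intrinsics, pixels), "world_from_camera" (4x4, takes a point from camera to world coordinates). Camera axes: x right, y down, z forward; pixel columns grow to the right and rows downward; lengths in m; the calibration is good to about 2 mm. A picture is of the moment at which its call begins.
- env.sign_off(): hands the job in; it is judged then, once.
The state is a dict: "time_s": time; "qpos": joint angles; "joint_velocities": joint speeds; "effort": joint torques, N m; "tool_pos": TCP position; "tool_rot": TCP orientation; "force": force on the tool from outside, world axes, zero at the start; "wrist_torque": the same for the moment, N m; "grip_width": finger opening in m; "grasp_force": force on a finger pad.
Only numpy, scipy, OpenCV 4.12 (cv2) and the standard library are available. Lean on these libraries where they do the work, as an engineer would, in place of code of your own. Each camera call takes 0.05 s, during which the arm holds its last target. There are 200 camera calls.

TASK

Take the white lamp bulb out of the slanted test cradle, stand it cap-up in the orange cup and let go of it there; then take it again by its metal cap and lower it, cap up, into the deep green bin (not the blue one). The bin's sprung floor is at a different, unmeasured height every time, so feel for it: set the bulb down on it very gently, pressing only lightly, let go only once it rests there, and draw the gripper out. Leave the other things on the bench where they are.

Things in the scene. Friction and masses are not known exactly. Their poses are not given: they have to be found in the camera images.
- bulb: white lamp bulb with a bright metal screw cap, 117 mm long, about 0.1 kg. Origin at the centre of the round globe (diameter 62 mm); its +z axis points along the bulb to the cap. A grey neck tapers from the globe to 29 mm across at z = 53 mm, the cap is 27 mm across from z = 53 to 82 mm, a 12 mm wide contact ends at 86 mm.
- bulb_cap (a point): centre of the bulb's metal cap, on the bulb's axis 68 mm from the globe centre
- cradle: fixed blue-grey cradle; origin on the bench under the globe; base 75 mm wide, x = -40 to 110 mm. The globe rests on a cup 59 mm across, 45 mm high, its centre at z = 63 mm; the bulb leans 55 degrees from upright towards +x, the cap in a slot between cheeks (49 mm outside, flush with its upper side, 59 to 92 mm from the globe centre): only the globe can be gripped, across y, and lifts straight up
- cup: fixed orange cup for standing the bulb in, on an 80 mm square foot; 59 mm outside, 50 mm inside, 45 mm high; origin on the bench under its centre; the globe sits on its rim
- cup_seat (a point): where the centre of the globe lies when the bulb stands in the orange cup, 63 mm above the bench on the cup's axis
- green_bin: fixed deep round green bin, 106 mm outside, 96 mm inside, 150 mm high; origin on the bench under its centre. Inside is a white sprung floor with a seating ring 8 mm high, 40 mm inside. With the bulb resting on it the globe centre is 58 to 104 mm above the bench, different each time, not measured. The floor yields 2 mm per newton for 16 mm, then is hard
- green_bin_mouth (a point): centre of the green bin's mouth, at rim height (150 mm)
- blue_bin: fixed round blue bin of the same outer size without the floor plate, the wrong one; origin on the bench under its centre
- tape_roll: yellow tape roll, 90 mm across, 30 mm high, lying flat; origin under its centre. Bystander.
- battery_pack: black and red drill battery, 75 x 110 x 63 mm; origin under its centre. Bystander.
- screwdriver: screwdriver 200 mm long, lying on the bench; bystander
- screw_jar: jar with white cap, 68 mm across, 90 mm high; origin under its centre. Bystander.
- mug: blue mug, 80 mm across, 95 mm high; origin under its centre. Bystander.
- wrench: wrench 180 mm long, lying. Bystander.
There are look-alikes about, which are no part of the job. Several things look just like the cup: the one meant starts farthest to the robot's left.

How it is judged:
By the outcome, as a careful person would: the job done as asked, in the order asked, and still so for the second after the job is handed in, with the robot touching nothing.
It also fails if it takes over 64 s, if anything falls off the work surface, if the arm or the gripper's body presses on something with over 40 N, if the wrist force passes 120 N, or if a joint passes its speed limit or range.

## Working session

There is one attempt and no reset: what is moved stays moved. The work goes in short steps, Python scripts to look and compute and a shell command to move; the robot and the scene stay as the last step left them, time stands still between calls to the robot, and variables do not carry over. Pictures are saved under pics/ and viewed, at most 10 in all, crops included, and the job is handed in when it is done.

```bash
ls; mkdir -p pics
python3 - <<'E'
from cell import env, read_camera
import cv2, numpy as np
for n in("top","side"):
    c=read_camera(n); np.savez(f"pics/{n}0.npz",**c)
    cv2.imwrite(f"pics/{n}0.png",c["color"][:,:,::-1])
    print(n,c["mtx"].round(1).tolist(),c["world_from_camera"].round(3).tolist())
o=env.get_obs();print({k:np.round(v,3) for k,v in o.items()})
E
```

```text
pics
top [[372.2, 0.0, 322.5], [0.0, 372.2, 195.6], [0.0, 0.0, 1.0]] [[0.016, -0.992, 0.126, 0.381], [-1.0, -0.018, -0.021, 0.045], [0.023, -0.126, -0.992, 1.276], [0.0, 0.0, 0.0, 1.0]]
side [[431.8, 0.0, 324.1], [0.0, 431.8, 200.5], [0.0, 0.0, 1.0]] [[0.834, -0.351, 0.425, -0.033], [-0.551, -0.511, 0.659, -0.875], [-0.014, -0.784, -0.62, 0.96], [0.0, 0.0, 0.0, 1.0]]
{'time_s': np.float64(0.1), 'qpos': array([-74.368,  18.435,  -4.017,  83.167,   1.294,  78.541,  -3.259]), 'joint_velocities': array([-0.028, -0.255, -0.07 , -0.112,  0.051, -0.006,  0.035]), 'effort': array([-0.0000e+00, -4.9257e+01, -4.0600e-01, -3.1340e+01, -6.4000e-02,
        4.0000e-02,  0.0000e+00]), 'tool_pos': array([0.166, 0.628, 0.204]), 'tool_rot': array([-1.79902e+02,  4.00000e-03,  1.65179e+02]), 'force': array([ 0.917, -0.349, -0.621]), 'wrist_torque': array([ 0.049,  0.061, -0.031]), 'grasp_force': np.float64(0.0), 'grip_width': np.float64(0.087)}
```

View pics/top0.png

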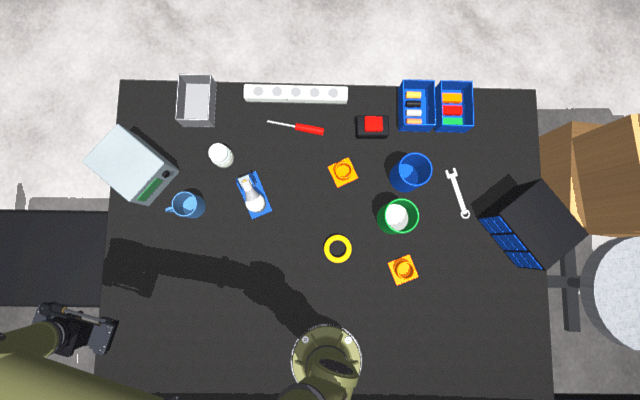

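View pics/side0.png

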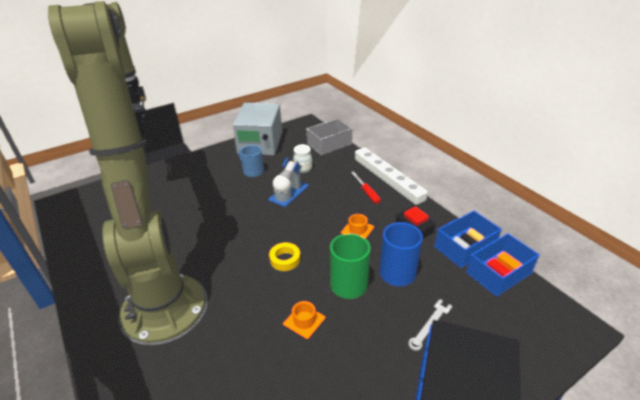

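The top view shows two orange cups, at (343,172) and (403,269). The green bin with the white floor is at (398,216) and the blue bin at (411,172). The bulb and cradle are at (254,195), with the white jar at (221,155) as a possible look-alike. The robot's left is image left, so the cup meant is the one at (343,172). Next I measure and take a close crop.

```bash
cat > h.py <<'E'
import cv2, numpy as np
def cloud(c):
    K=c["mtx"];T=c["world_from_camera"];z=c["range_z"]
    v,u=np.indices(z.shape)
    P=np.stack([(u-K[0,2])/K[0,0]*z,(v-K[1,2])/K[1,1]*z,z],-1)@T[:3,:3].T+T[:3,3]
    P[z<=0]=np.nan
    return P
def sphere(p,r=.031):
    from scipy.optimize import least_squares
    s=least_squares(lambda c:np.linalg.norm(p-c,axis=1)-r,np.median(p,0)-[0,0,.02],loss="soft_l1",f_scale=.002)
    return s.x,np.sqrt(np.mean(s.fun**2))
def circ(p):
    (x,y),r=cv2.minEnclosingCircle((p[:,:2]*1000).astype(np.float32));return round(x),round(y),round(r)
E
python3 - <<'E'
from h import *
for n in("top","side"):
    c=dict(np.load(f"pics/{n}0.npz"));P=cloud(c)
    H=cv2.cvtColor(c["color"],cv2.COLOR_RGB2HSV);h,s,v=[H[...,i].astype(int) for i in range(3)]
    for nm,m in dict(orange=(h>8)&(h<20)&(s>150)&(v>100),green=(h>50)&(h<80)&(s>120),blue=(h>103)&(h<125)&(s>120),white=(s<50)&(v>110)).items():
        m=m&(P[...,2]>.004)&(P[...,0]>.3)&(P[...,0]<.9)&(abs(P[...,1])<.55)
        k,l,st,ce=cv2.connectedComponentsWithStats(m.astype(np.uint8))
        for i in range(1,k):
            if st[i,4]<40: continue
            p=P[l==i];zt=np.percentile(p[:,2],97)
            t=p[p[:,2]>zt-.008]
            print(n,nm,ce[i].round(),st[i,4],"mean",p.mean(0).round(3),"ztop",zt.round(3),"topcirc",circ(t))
    # cup/bins rims, height bands around rough regions
    cv2.imwrite(f"pics/{n}crop.png",0) if 0 else None
    if n=="top":
        im=cv2.resize(c["color"][140:290,200:440],None,fx=3.3,fy=3.3,interpolation=cv2.INTER_CUBIC);cv2.imwrite("pics/crop0.png",im[:,:,::-1])
E
```

```text
top orange [342. 171.] 123 mean [ 0.628 -0.047  0.022] ztop 0.046 topcirc (626, -47, 28)
top orange [399. 262.] 71 mean [ 0.321 -0.24   0.016] ztop 0.044 topcirc (315, -242, 18)
top green [452. 121.] 118 mean [ 0.813 -0.432  0.027] ztop 0.032 topcirc (812, -432, 34)
top green [399. 216.] 675 mean [ 0.469 -0.221  0.105] ztop 0.152 topcirc (469, -219, 53)
top blue [436. 115.] 1552 mean [ 0.828 -0.369  0.041] ztop 0.077 topcirc (839, -364, 133)
top blue [411. 172.] 1155 mean [ 0.617 -0.268  0.079] ztop 0.152 topcirc (613, -264, 53)
top blue [258. 194.] 277 mean [0.543 0.236 0.021] ztop 0.121 topcirc (576, 245, 15)
top blue [240. 187.] 49 mean [0.555 0.288 0.082] ztop 0.124 topcirc (560, 285, 11)
top blue [186. 205.] 515 mean [0.497 0.464 0.055] ztop 0.096 topcirc (498, 458, 40)
top blue [494. 223.] 341 mean [ 0.452 -0.532  0.09 ] ztop 0.152 topcirc (453, -533, 26)
top white [194. 111.] 668 mean [0.824 0.464 0.033] ztop 0.077 topcirc (839, 457, 80)
top white [295.  97.] 1087 mean [0.883 0.12  0.034] ztop 0.045 topcirc (888, 118, 179)
top white [413. 113.] 89 mean [ 0.84  -0.294  0.026] z
[... 1005 characters left out ...]
e [477. 257.] 2547 mean [ 0.814 -0.373  0.044] ztop 0.076 topcirc (839, -366, 133)
side blue [400. 253.] 2193 mean [ 0.606 -0.271  0.093] ztop 0.151 topcirc (615, -263, 55)
side blue [427. 345.] 84 mean [ 0.449 -0.534  0.113] ztop 0.161 topcirc (450, -536, 16)
side white [266. 137.] 412 mean [0.601 0.53  0.083] ztop 0.142 topcirc (609, 541, 35)
side white [307. 157.] 1768 mean [0.691 0.357 0.056] ztop 0.106 topcirc (551, 255, 49)
side white [389. 177.] 897 mean [0.881 0.099 0.03 ] ztop 0.044 topcirc (893, 117, 178)
side white [461. 242.] 83 mean [ 0.842 -0.295  0.026] ztop 0.031 topcirc (844, -294, 27)
side white [429. 325.] 427 mean [ 0.557 -0.452  0.01 ] ztop 0.012 topcirc (557, -463, 101)
```

View pics/crop0.png

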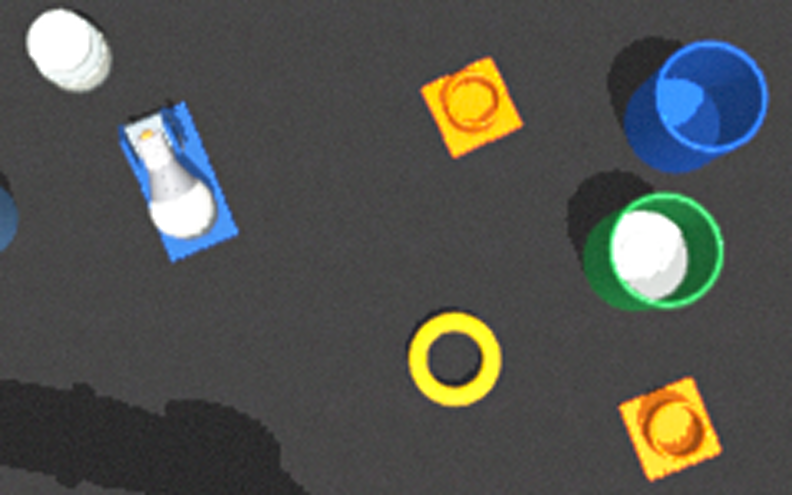

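The crop confirms the choices. The bulb lies in the cradle with its globe at full-image (255,203) and cap at (245,182). The jar is a separate object at (221,155), and the cup to use is the upper-left one at (343,172). Next I fit the globe and the cradle direction.

Run:
```python
from h import *
for n in("top","side"):
    c=dict(np.load(f"pics/{n}0.npz"));P=cloud(c)
    H=cv2.cvtColor(c["color"],cv2.COLOR_RGB2HSV);h,s,v=[H[...,i].astype(int) for i in range(3)]
    near=np.linalg.norm(P[...,:2]-[.515,.245],axis=-1)<.035
    m=near&(s<60)&(P[...,2]>.055)&(P[...,2]<.1)
    p=P[m];f=sphere(p);d=np.linalg.norm(p-f[0],axis=1);f=sphere(p[abs(d-.031)<.004])
    print(n,m.sum(),f[0].round(4),f[1].round(4))
    b=(h>100)&(h<125)&(s>100)&(np.linalg.norm(P[...,:2]-[.54,.25],axis=-1)<.12)&(P[...,2]<.02)
    print(cv2.minAreaRect((P[b][:,:2]*1000).astype(np.float32)))
    w=(s<60)&(v>90)&(np.linalg.norm(P[...,:2]-[.56,.265],axis=-1)<.03)&(P[...,2]>.09)
    print("cap",P[w].mean(0))
    for nm,(x,y,z0) in dict(cup=(.6265,-.0475,.045),bin=(.469,-.219,.15)).items():
        q=(np.linalg.norm(P[...,:2]-[x,y],axis=-1)<(.036 if nm=="cup" else .06))&(abs(P[...,2]-z0)<.006)
        print(nm,q.sum(),cv2.minAreaRect((P[q][:,:2]*1000).astype(np.float32)),P[q].mean(0).round(4))
```

```text
top 286 [0.5128 0.2423 0.0655] 0.0019
((541.7989501953125, 255.9891357421875), (152.7504425048828, 80.06535339355469), 25.250207901000977)
cap [0.56041801 0.26279813 0.10630684]
cup 76 ((627.6099243164062, -49.24187088012695), (56.57526397705078, 56.21358871459961), 71.50005340576172) [ 0.6272 -0.0488  0.0447]
bin 196 ((469.0650329589844, -218.79510498046875), (104.19084167480469, 104.32598876953125), 24.9193115234375) [ 0.4685 -0.2201  0.1498]
side 236 [0.5131 0.2431 0.0663] 0.002
((542.4834594726562, 260.2947692871094), (160.89051818847656, 87.3816909790039), 23.1556396484375)
cap [0.55569364 0.25946191 0.1081154 ]
cup 99 ((626.29541015625, -49.940818786621094), (57.11301040649414, 61.57825469970703), 0.325862854719162) [ 0.6255 -0.0518  0.0439]
bin 268 ((469.2991943359375, -220.24417114257812), (106.31147003173828, 103.38433074951172), 57.019920349121094) [ 0.4666 -0.2224  0.149 ]
```

```bash
cat >> h.py <<'E'
def go(x,y,z):
    "shift to target TCP in rows (20 mm units) along the tool axes"
    from cell import env
    from scipy.spatial.transform import Rotation as R
    o=env.get_obs();d=R.from_euler("xyz",o["tool_rot"],degrees=True).inv().apply(np.array([x,y,z])-o["tool_pos"])
    print("t",round(o["time_s"],2),"pos",o["tool_pos"].round(4),"rot",o["tool_rot"].round(1),"F",o["force"].round(2),"w",round(o["grip_width"],4),"g",round(o["grasp_force"],1),"-> units",(d/.02).round(2))
E
python3 -m jog '[[1,0,0,0,-0.148],[1,0,0,0,-0.148],[1,0,0,0,-0.148],[1,0,0,0,-0.148],[1,0,0,0,-0.148],[1,0,0,0,-0.148],[1,0,0,0,0],[1,0,0,0,0]]'
python3 -c "
from h import *
go(.512,.242,.14);go(.512,.242,.066)"
```

```text
time_s: 0.77
tool_pos: [0.1664, 0.6281, 0.2042]
tool_rot: [-180.0, -0.0, -155.1]
force: [0.0, -0.3, -0.9]
grip_width: 0.0869
grasp_force: 0.0
t 0.77 pos [0.1664 0.6281 0.2042] rot [-180.    -0.  -155.1] F [ 0.   -0.3  -0.93] w 0.0869 g 0.0 -> units [ -7.53 -24.79   3.22]
t 0.77 pos [0.1664 0.6281 0.2042] rot [-180.    -0.  -155.1] F [ 0.   -0.3  -0.93] w 0.0869 g 0.0 -> units [ -7.53 -24.79   6.92]
```

```bash
python3 -m jog '[[1,-0.29,-0.95,0,0],[1,-0.29,-0.95,0,0],[1,-0.29,-0.95,0,0],[1,-0.29,-0.95,0,0],[1,-0.29,-0.95,0,0],[1,-0.29,-0.95,0,0],[1,-0.29,-0.95,0,0],[1,-0.29,-0.95,0,0],[1,-0.29,-0.95,0,0],[1,-0.29,-0.95,0,0],[1,-0.29,-0.95,0,0],[1,-0.29,-0.95,0,0]]' >/dev/null
python3 -m jog '[[1,-0.29,-0.95,0,0],[1,-0.29,-0.95,0,0],[1,-0.29,-0.95,0,0],[1,-0.29,-0.95,0,0],[1,-0.29,-0.95,0,0],[1,-0.29,-0.95,0,0],[1,-0.29,-0.95,0,0],[1,-0.29,-0.95,0,0],[1,-0.29,-0.95,0,0],[1,-0.29,-0.95,0,0],[1,-0.29,-0.95,0,0],[1,-0.29,-0.95,0,0]]' >/dev/null
python3 -m jog '[[1,-0.28,-0.95,0,0],[1,-0.28,-0.95,0,0],[1,0,0,0,0],[1,0,0,0,0],[1,0,0,0,0]]' >/dev/null
python3 -c "
from h import *
go(.512,.242,.14);go(.512,.242,.066)"
```

```text
t 3.18 pos [0.5116 0.246  0.2045] rot [ 179.9   -0.  -154.9] F [0.4  0.44 0.08] w 0.0871 g 0.0 -> units [ 0.07 -0.19  3.23]
t 3.18 pos [0.5116 0.246  0.2045] rot [ 179.9   -0.  -154.9] F [0.4  0.44 0.08] w 0.0871 g 0.0 -> units [ 0.07 -0.19  6.93]
```

```bash
python3 -m jog '[[1,0.07,-0.19,0.9,0],[1,0,0,0.9,0],[1,0,0,0.9,0],[1,0,0,0.9,0],[1,0,0,0.8,0],[1,0,0,0.7,0],[1,0,0,0.7,0],[1,0,0,0.6,0],[1,0,0,0.53,0],[1,0,0,0,0],[1,0,0,0,0]]' >/dev/null
python3 -c "
from h import *
go(.512,.242,.066)"
python3 -m jog '[[0.5,0,0,0,0],[0.5,0,0,0,0],[0.5,0,0,0,0],[0.5,0,0,0,0],[0.5,0,0,0,0],[0.5,0,0,0,0],[0.5,0,0,0,0]]' 12
```

```text
t 4.1 pos [0.5122 0.2413 0.0657] rot [ 1.800e+02 -1.000e-01 -1.548e+02] F [-0.22 -0.38  0.65] w 0.087 g 0.0 -> units [-0.01  0.03 -0.01]
time_s: 4.68
tool_pos: [0.5127, 0.2413, 0.0663]
tool_rot: [180.0, 0.0, -154.9]
force: [-1.3, 2.0, 2.2]
grip_width: 0.0488
grasp_force: 1.9
```

The opening of 48.8 mm is less than the 62 mm globe, so something slipped or moved. I look before lifting.

Run:
```python
from h import *
from cell import env, read_camera
c=read_camera("side");t=read_camera("top")
a=cv2.resize(c["color"][120:240,230:380],None,fx=4,fy=4,interpolation=cv2.INTER_CUBIC)
b=cv2.resize(t["color"][150:240,200:310],None,fx=3.5,fy=480/90,interpolation=cv2.INTER_CUBIC)[:, :180*2]
im=np.hstack([a[:, :430],b[:,:360]]);cv2.imwrite("pics/g1.png",im[:,:,::-1])
go(.512,.242,.066)
```

```text
t 4.78 pos [0.5123 0.2425 0.0665] rot [ 179.9    0.  -154.8] F [-1.73  2.97  3.59] w 0.0455 g 2.7 -> units [ 0.03 -0.02  0.03]
```

View pics/g1.png

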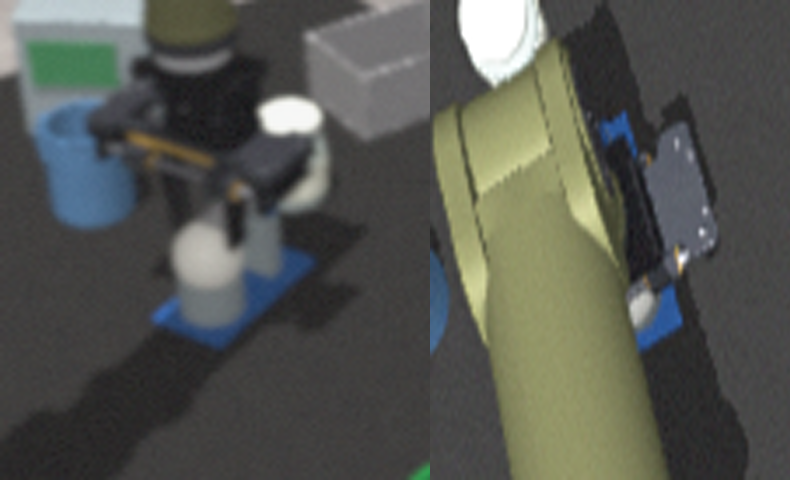

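Run:
```python
from h import *
for n in("top","side"):
    c=dict(np.load(f"pics/{n}0.npz"));K=c["mtx"];T=c["world_from_camera"];Ti=np.linalg.inv(T);P=cloud(c)
    def pr(p): q=K@(Ti[:3,:3]@p+Ti[:3,3]); return (q[:2]/q[2]).round(1)
    g=np.array([.512,.242,.063]);print(n,"globe",pr(g),"tip near",pr(np.array([.5225,.220,.049])),"tip far",pr(np.array([.502,.264,.049])),"cap",pr(g+[.0505,.0235,.039]))
    x0,y0,w,h=(225,165,60,60) if n=="top" else (255,145,60,65)
    cv2.imwrite(f"pics/z{n}.png",cv2.resize(c["color"][y0:y0+h,x0:x0+w],None,fx=6,fy=6,interpolation=cv2.INTER_CUBIC)[:,:,::-1])
    # sphere with only far-from-cap side points
    s=cv2.cvtColor(c["color"],cv2.COLOR_RGB2HSV)[...,1]
    u=(P-g)@np.array([.906*.819,.423*.819,.574])
    for lim in(.02,.01,0,-.01):
        m=(np.linalg.norm(P-g,axis=-1)<.06)&(s<60)&(u<lim)&(P[...,2]>.048)
        f=sphere(P[m]);print(lim,m.sum(),f[0].round(4),f[1].round(4))
a=cv2.imread("pics/ztop.png");b=cv2.imread("pics/zside.png");cv2.imwrite("pics/zz.png",np.hstack([a,b[:360]]))
```

```text
top globe [254.4 201.5] tip near [261.8 198.9] tip far [248.2 204.8] cap [245.6 184.2]
0.02 207 [0.5109 0.2414 0.0637] 0.0018
0.01 142 [0.511  0.2416 0.0639] 0.0017
0 82 [0.5115 0.2418 0.0653] 0.0013
-0.01 37 [0.5112 0.2417 0.0642] 0.0009
side globe [282.1 183.6] tip near [288.1 188.8] tip far [277.  184.7] cap [290.5 166.8]
0.02 217 [0.5113 0.2419 0.0645] 0.0023
0.01 180 [0.5115 0.2419 0.065 ] 0.0024
0 134 [0.5118 0.2417 0.0658] 0.0025
-0.01 84 [0.4706 0.2071 0.0617] 0.0065
```

View pics/zz.png

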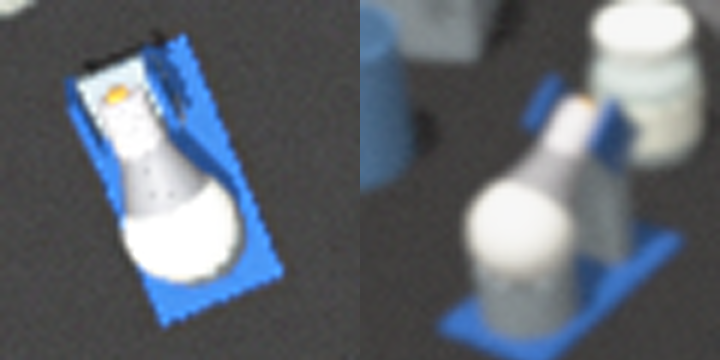

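The picture shows the near fingertip at about full-image (289,181). The prediction was (288,189), so the pads sit higher or nearer the cap than commanded. I measure the fingers from depth.

Run:
```python
from h import *
from cell import env, read_camera
o=env.get_obs();t=o["tool_pos"]
a=np.radians(o["tool_rot"][2]);ex=np.array([np.cos(a),np.sin(a),0]);ey=np.array([np.sin(a),-np.cos(a),0])
for n in("side","top"):
    c=read_camera(n);np.savez(f"pics/{n}1.npz",**c);P=cloud(c);Q=P-t;X=Q@ex;Y=Q@ey;Z=Q[...,2]
    C=c["color"].astype(int);s=cv2.cvtColor(c["color"],cv2.COLOR_RGB2HSV)[...,1]
    dark=C.max(-1)<75
    m=dark&(abs(X)<.05)&(abs(Y)<.09)&(Z>-.025)&(Z<.05)
    v,u=np.nonzero(m)
    i=np.argsort(Z[m])[::max(1,m.sum()//25)]
    print(n,m.sum());print(np.c_[u,v,(X[m]*1e3).round(),(Y[m]*1e3).round(),(Z[m]*1e3).round()][i].astype(int).tolist())
    w=(s<60)&(C.min(-1)>110)&(abs(X)<.06)&(abs(Y)<.05)&(Z>-.01)&(Z<.03)
    f=sphere(P[w]);d=np.linalg.norm(P[w]-f[0],axis=1);f=sphere(P[w][abs(d-.031)<.004]);print("globe",w.sum(),f[0].round(4),f[1].round(4),((f[0]-t)@ex).round(4),((f[0]-t)@ey).round(4))
go(*t)
```

```text
side 65
[[274, 177, 8, 27, 20], [278, 174, -8, 21, 25], [290, 179, -4, -33, 25], [275, 175, 3, 26, 26], [276, 175, 2, 22, 27], [277, 174, -4, 22, 27], [277, 173, -8, 25, 28], [276, 174, 0, 23, 29], [290, 178, -4, -33, 30], [274, 175, 10, 25, 30], [273, 174, 8, 30, 32], [274, 174, 8, 26, 32], [289, 177, -2, -31, 34], [276, 173, 1, 22, 34], [277, 172, -4, 22, 35], [287, 179, 14, -34, 36], [274, 173, 8, 25, 37], [287, 178, 11, -32, 38], [290, 175, -7, -32, 40], [286, 177, 11, -28, 41], [277, 171, -3, 20, 41], [273, 172, 11, 27, 43], [286, 176, 8, -26, 43], [293, 167, -48, -17, 44], [274, 172, 11, 22, 44], [277, 169, -9, 24, 44], [288, 177, 12, -37, 45], [290, 174, -6, -34, 46], [276, 170, 0, 22, 47], [275, 170, 4, 23, 48], [274, 171, 11, 22, 49], [273, 170, 9, 28, 49], [274, 170, 8, 24, 50]]
globe 189 [0.5118 0.2418 0.0646] 0.0019 0.0008 -0.0004
top 0
[]
globe 29 [0.5109 0.242  0.0646] 0.0013 0.0015 0.0001
t 4.88 pos [0.5124 0.2426 0.0666] rot [ 179.9    0.  -154.8] F [-1.73  3.41  3.4 ] w 0.0447 g 7.0 -> units [ 0. -0.  0.]
```

The globe hasn't moved, but the finger ends appear about 20 mm above the TCP. I open, rise, and measure where the fingertips are.

```bash
python3 -m jog '[[1,0,0,0,0],[1,0,0,0,0],[1,0,0,0,0],[1,0,0,-0.8,0],[1,0,0,-0.8,0],[1,0,0,-0.8,0],[1,0,0,-0.8,0],[1,0,0,-0.8,0],[1,0,0,0,0],[1,0,0,0,0]]'
python3 - <<'E'
from h import *
from cell import env, read_camera
o=env.get_obs();t=o["tool_pos"]
a=np.radians(o["tool_rot"][2]);ex=np.array([np.cos(a),np.sin(a),0]);ey=np.array([np.sin(a),-np.cos(a),0])
c=read_camera("side");np.savez(f"pics/side2.npz",**c);P=cloud(c);Q=P-t;X=Q@ex;Y=Q@ey;Z=Q[...,2]
C=c["color"].astype(int)
m=(abs(X)<.025)&(abs(Y)<.075)&(abs(Y)>.034)&(Z>-.05)&(Z<.07)
for lo in range(-50,70,8):
    k=m&(Z*1e3>=lo)&(Z*1e3<lo+8)
    if k.sum():print(lo,k.sum(),"Y",(Y[k]*1e3).round().astype(int)[:14].tolist(),"X",(X[k]*1e3).mean().round(),C[k].mean(0).round())
im=cv2.resize(c["color"][110:220,220:370],None,fx=5,fy=5,interpolation=cv2.INTER_CUBIC)
K=c["mtx"];Ti=np.linalg.inv(c["world_from_camera"])
for d in(-.0435,.0435):
  for zz in(-.017,0):
    q=Ti[:3,:3]@(t+ey*d+[0,0,zz])+Ti[:3,3];q=K@q;q=q[:2]/q[2];cv2.circle(im,tuple(int(x) for x in (q-[220,110])*5+2),4,(255,0,0),1)
cv2.imwrite("pics/g2.png",im[:,:,::-1])
E
```

```text
time_s: 5.72
tool_pos: [0.5134, 0.2402, 0.1463]
tool_rot: [-180.0, 0.1, -154.9]
force: [0.6, -0.5, 0.0]
grip_width: 0.0869
grasp_force: 0.0
14 9 Y [43, 42, 46, 44, 45, -53, -45, -53, -52] X 3.0 [83. 84. 86.]
22 27 Y [46, 47, 42, 45, 44, 44, 47, 44, 42, 41, 48, 38, -52, -52] X 1.0 [72. 74. 74.]
30 23 Y [44, 43, 51, 48, 43, 45, 45, 46, 43, 46, 45, -51, -52, -50] X 4.0 [58. 60. 62.]
38 24 Y [44, 42, 43, 48, 45, 43, 42, 52, 46, 42, 43, 42, 40, -53] X 2.0 [68. 70. 71.]
46 23 Y [43, 44, 44, 58, 53, 46, 40, 53, 44, 45, 42, 49, 43, -56] X 4.0 [64. 65. 67.]
54 25 Y [47, 41, 41, 51, 51, 45, 44, 48, 38, 51, 48, 45, 43, 43] X 6.0 [53. 53. 54.]
62 29 Y [48, 46, 57, 49, 45, 42, 44, 55, 55, 47, 47, 45, 42, 44] X 5.0 [52. 53. 55.]
```

View pics/g2.png

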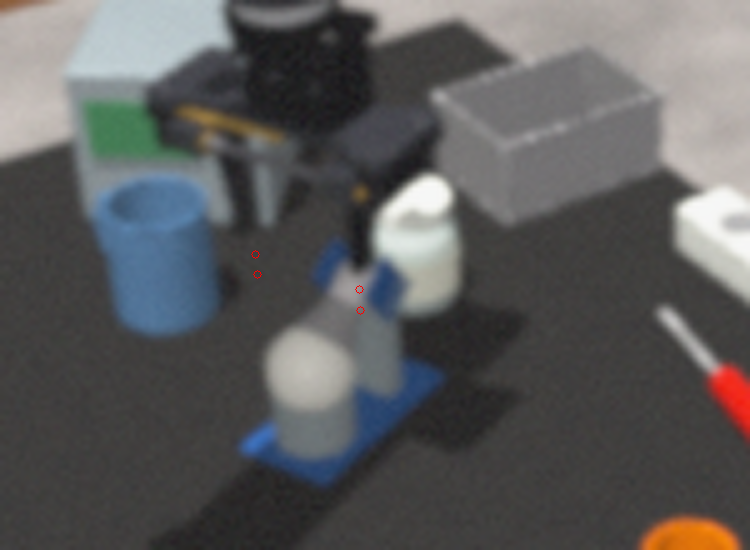

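The measurements and the picture agree. The fingertips end about 17 mm above the reported TCP, not 17 mm below it, with the near tip at crop (360,265) against my mark at (360,310). The earlier closing confirms it: 45 mm is the chord 21 mm above the globe centre. From here I use tips = tool_pos + 17 mm and grasp point = tool_pos + 36 mm. Now I descend to tool_pos z = 0.032.

```bash
python3 -c "
from h import *
go(.512,.242,.032)"
python3 -m jog '[[1,0,-0.07,0.7,0],[1,0,0,0.7,0],[1,0,0,0.7,0],[1,0,0,0.7,0],[1,0,0,0.7,0],[1,0,0,0.6,0],[1,0,0,0.6,0],[1,0,0,0.5,0],[1,0,0,0.5,0],[1,0,0,0,0],[1,0,0,0,0]]' 
python3 -m jog '[[0.6,0,0,0,0],[0.6,0,0,0,0],[0.6,0,0,0,0],[0.6,0,0,0,0],[0.6,0,0,0,0],[0.6,0,0,0,0],[0.6,0,0,0,0]]' 12
```

```text
t 5.77 pos [0.5127 0.2401 0.1452] rot [-180.    -0.  -154.9] F [-0.18 -0.18  0.2 ] w 0.0868 g 0.0 -> units [-0.02  0.11  5.66]
time_s: 6.68
tool_pos: [0.513, 0.2395, 0.0315]
tool_rot: [-180.0, -0.1, -154.9]
force: [1.0, -0.2, 0.5]
grip_width: 0.0869
grasp_force: 0.0
time_s: 7.27
tool_pos: [0.5125, 0.243, 0.0329]
tool_rot: [179.8, 0.1, -154.8]
force: [-2.5, 5.2, 1.4]
grip_width: 0.0609
grasp_force: 12.0
```

```bash
python3 -m jog '[[0.6,0,0,-0.2,0],[0.6,0,0,-0.4,0],[0.6,0,0,-0.6,0],[0.6,0,0,-0.7,0],[0.6,0,0,-0.7,0],[0.6,0,0,-0.7,0],[0.6,0,0,-0.7,0],[0.6,0,0,0,0],[0.6,0,0,0,0]]' 15
python3 - <<'E'
from h import *
from cell import env, read_camera
c=read_camera("side");np.savez("pics/side3.npz",**c);P=cloud(c);t=env.get_obs()["tool_pos"]
s=cv2.cvtColor(c["color"],cv2.COLOR_RGB2HSV)[...,1];C=c["color"].min(-1)
w=(s<60)&(C>110)&(np.linalg.norm(P-(t+[0,0,.031]),axis=-1)<.05)
f=sphere(P[w]);d=np.linalg.norm(P[w]-f[0],axis=1);f=sphere(P[w][abs(d-.031)<.004])
print("globe",w.sum(),f,"rel",f[0]-t)
cv2.imwrite("pics/g3.png",cv2.resize(c["color"][90:220,220:370],None,fx=4,fy=4,interpolation=cv2.INTER_CUBIC)[:,:,::-1])
go(.627,-.049,t[2])
E
```

```text
time_s: 8.02
tool_pos: [0.5144, 0.2396, 0.1135]
tool_rot: [-180.0, 0.2, -154.9]
force: [0.0, 0.1, -1.3]
grip_width: 0.0611
grasp_force: 15.0
globe 221 (array([0.51209081, 0.23777935, 0.14441899]), np.float64(0.0018085930585888532)) rel [-0.00142016 -0.00154431  0.03211604]
t 8.07 pos [0.5135 0.2393 0.1123] rot [-180.     0.  -154.9] F [-0.35  0.26 -0.68] w 0.0613 g 15.0 -> units [  0.98 -15.46   0.  ]
```

View pics/g3.png

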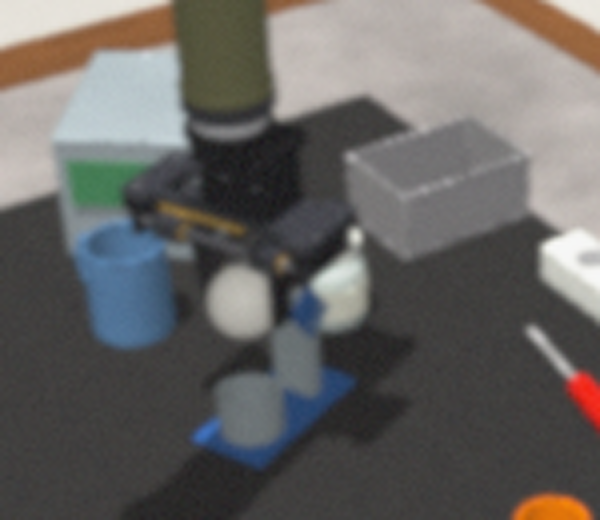

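The bulb is lifted, with its globe at crop (240,300) between the pads and the cap hidden behind the near finger. I carry it to the cup.

```bash
python3 -m jog '[[0.6,0,-0.4,0,0],[0.6,0,-0.7,0,0],[0.6,0.1,-0.9,0,0],[0.6,0.1,-0.9,0,0],[0.6,0.1,-0.9,0,0],[0.6,0.1,-0.9,0,0],[0.6,0.1,-0.9,0,0],[0.6,0.1,-0.9,0,0],[0.6,0.1,-0.9,0,0],[0.6,0.1,-0.9,0,0],[0.6,0.1,-0.9,0,0],[0.6,0.1,-0.9,0,0]]' >/dev/null
python3 -m jog '[[0.6,0,-0.9,0,0],[0.6,0,-0.9,0,0],[0.6,0,-0.9,0,0],[0.6,0,-0.9,0,0],[0.6,0,-0.9,0,0],[0.6,0,-0.6,0,0],[0.6,0,-0.2,0,0],[0.6,0,0,0,0],[0.6,0,0,0,0],[0.6,0,0,0,0]]'
python3 - <<'E'
from h import *
from cell import env, read_camera
for n in("side","top"):
    c=read_camera(n);np.savez(f"pics/{n}4.npz",**c);P=cloud(c);t=env.get_obs()["tool_pos"]
    s=cv2.cvtColor(c["color"],cv2.COLOR_RGB2HSV)[...,1];C=c["color"].min(-1)
    w=(s<60)&(C>100)&(np.linalg.norm(P-(t+[0,0,.031]),axis=-1)<.04)
    if w.sum()<30: print(n,w.sum());continue
    f=sphere(P[w]);d=np.linalg.norm(P[w]-f[0],axis=1);f=sphere(P[w][abs(d-.031)<.004])
    print("globe",w.sum(),f,"rel",f[0]-t)
go(.628,-.0475,.031)
E
```

```text
time_s: 9.9
tool_pos: [0.6256, -0.046, 0.1118]
tool_rot: [179.9, -0.0, -154.8]
force: [-0.3, -0.4, -0.9]
grip_width: 0.0612
grasp_force: 15.0
globe 321 (array([ 0.62320006, -0.0470725 ,  0.14281451]), np.float64(0.001646812348658476)) rel [-0.00248061 -0.00109982  0.03089705]
top 0
t 10.0 pos [ 0.6258 -0.0461  0.112 ] rot [ 180.     0.  -154.8] F [-0.37  0.93 -1.02] w 0.0614 g 15.0 -> units [-0.07 -0.12  4.05]
```

```bash
python3 -m jog '[[0.6,-0.1,-0.16,0.5,0],[0.6,0,0,0.6,0],[0.6,0,0,0.6,0],[0.6,0,0,0.6,0],[0.6,0,0,0.5,0],[0.6,0,0,0.4,0],[0.6,0,0,0.3,0],[0.6,0,0,0.2,0],[0.6,0,0,0.1,0],[0.6,0,0,0,0],[0.6,0,0,0,0]]' 
python3 -m jog '[[0.6,0,0,0.1,0],[0.6,0,0,0.05,0],[0.6,0,0,0,0],[0.6,0,0,0,0]]'
```

```text
time_s: 10.92
tool_pos: [0.6297, -0.0493, 0.0366]
tool_rot: [-180.0, 0.1, -154.9]
force: [0.7, 1.2, 0.0]
grip_width: 0.0612
grasp_force: 15.0
time_s: 11.25
tool_pos: [0.6309, -0.0487, 0.035]
tool_rot: [-180.0, 0.2, -154.8]
force: [0.7, 2.7, 5.6]
grip_width: 0.0612
grasp_force: 15.0
```

```bash
python3 -m jog '[[0.72,0,0,-0.1,0],[0.74,0,0,0,0],[0.76,0,0,0,0],[0.8,0,0,0,0],[0.85,0,0,0,0],[0.9,0,0,0,0],[1,0,0,0,0],[1,0,0,0,0]]'
python3 - <<'E'
from h import *
from cell import env, read_camera
c=read_camera("side");np.savez("pics/side5.npz",**c);P=cloud(c);t=env.get_obs()["tool_pos"]
s=cv2.cvtColor(c["color"],cv2.COLOR_RGB2HSV)[...,1];C=c["color"].min(-1)
w=(s<60)&(C>100)&(np.linalg.norm(P-[.627,-.049,.063],axis=-1)<.05)
f=sphere(P[w]);d=np.linalg.norm(P[w]-f[0],axis=1);f=sphere(P[w][abs(d-.031)<.004]);print("globe",w.sum(),f)
b=c["color"][140:260,290:430]
cv2.imwrite("pics/g5.png",cv2.resize(b,None,fx=4,fy=4,interpolation=cv2.INTER_CUBIC)[:,:,::-1])
E
```

```text
time_s: 11.92
tool_pos: [0.6291, -0.0499, 0.0349]
tool_rot: [-180.0, -0.0, -154.9]
force: [-0.2, -0.8, -0.0]
grip_width: 0.0834
grasp_force: 0.0
globe 294 (array([ 0.62837189, -0.04830044,  0.06494801]), np.float64(0.0017743516136903166))
```

View pics/g5.png

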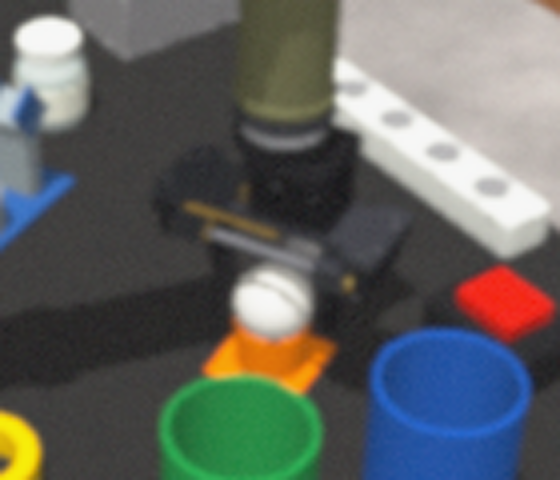

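The globe sits in the orange cup at crop (270,302), free of the open fingers. I rise and look at the lean.

```bash
python3 -m jog '[[1,0,0,-0.3,0],[1,0,0,-0.5,0],[1,0,0,-0.7,0],[1,0,0,-0.9,0],[1,0,0,-0.9,0],[1,0,0,-0.9,0],[1,0,0,-0.9,0],[1,0,0,0,0],[1,0,0,0,0]]'
cat >> h.py <<'E'
def lean(n,show=None,c0=(.627,-.049,.063)):
    "bulb axis from the non-dark, low-saturation points outside the globe"
    from cell import read_camera
    c=read_camera(n);P=cloud(c);c0=np.array(c0)
    s=cv2.cvtColor(c["color"],cv2.COLOR_RGB2HSV)[...,1];C=c["color"].min(-1)
    r=np.linalg.norm(P-c0,axis=-1)
    w=(s<70)&(C>85)&(r<.036)&(P[...,2]>.046)
    f=sphere(P[w])
    a=(s<70)&(C>85)&(r>.042)&(r<.095)&(P[...,2]>.046)
    v=P[a]-f[0];print(n,"globe",w.sum(),f[0].round(4),"shaft",a.sum())
    if a.sum()>8:
        m=v.mean(0);m/=np.linalg.norm(m);print("  dir",m.round(3),"lean",np.degrees(np.arccos(m[2])).round(1),"az",np.degrees(np.arctan2(m[1],m[0])).round(1),"far pt",P[a][np.argmax(r[a])].round(3),r[a].max().round(3))
    if show:
        K=c["mtx"];Ti=np.linalg.inv(c["world_from_camera"]);q=K@(Ti[:3,:3]@(c0+[0,0,.03])+Ti[:3,3]);u,vv=(q[:2]/q[2]).astype(int)
        cv2.imwrite(show,cv2.resize(c["color"][max(0,vv-40):vv+40,u-50:u+50],None,fx=4,fy=4,interpolation=cv2.INTER_CUBIC)[:,:,::-1])
E
python3 - <<'E'
from h import *
lean("side","pics/a.png");lean("top","pics/b.png")
cv2.imwrite("pics/g6.png",np.hstack([cv2.imread("pics/a.png"),cv2.imread("pics/b.png")]))
E
```

```text
time_s: 12.72
tool_pos: [0.6303, -0.0498, 0.1392]
tool_rot: [-179.9, 0.2, -154.9]
force: [-0.2, 0.5, -0.6]
grip_width: 0.0873
grasp_force: 0.0
side globe 290 [ 0.6286 -0.0484  0.0647] shaft 87
  dir [0.819 0.381 0.429] lean 64.6 az 24.9 far pt [ 0.699 -0.022  0.094] 0.083
top globe 1 [ 0.638  -0.0223  0.051 ] shaft 53
  dir [0.709 0.11  0.697] lean 45.8 az 8.8 far pt [ 0.7   -0.018  0.09 ] 0.083
```

View pics/g6.png

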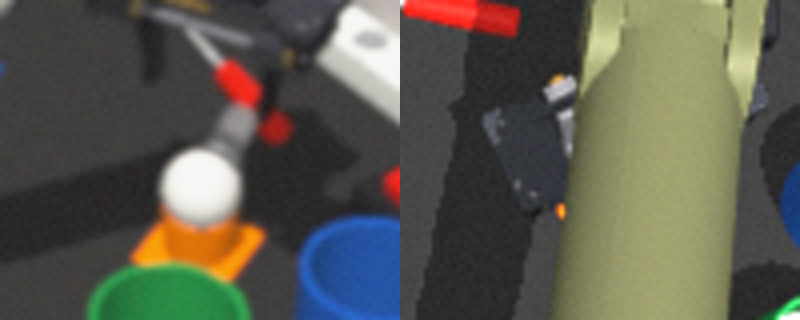

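The bulb stays leaning at about 60–65° towards azimuth 25°, with its cap at left-crop (240,120), pointing away from the side camera. The gripper is already aligned across that plane. I take the cap at about (0.683, -0.023, 0.094), which means tool_pos z ≈ 0.058.

```bash
python3 -c "
from h import *
go(.683,-.0233,.058)"
python3 -m jog '[[1,-0.7,0,0,0],[1,-0.8,0,0,0],[1,-0.8,0.05,0,0],[1,-0.6,0,0.3,0],[1,0,0,0.7,0],[1,0,0,0.8,0],[1,0,0,0.8,0],[1,0,0,0.7,0],[1,0,0,0.5,0],[1,0,0,0.2,0],[1,0,0,0,0],[1,0,0,0,0]]'
python3 -c "
from h import *
go(.683,-.0233,.058)"
```

```text
t 12.82 pos [ 0.6287 -0.0496  0.1367] rot [ 180.    -0.  -154.9] F [-0.64  0.46  0.22] w 0.087 g 0.0 -> units [-3.02  0.04  3.93]
time_s: 13.82
tool_pos: [0.6814, -0.0243, 0.0573]
tool_rot: [-180.0, 0.0, -154.9]
force: [-1.0, 0.7, 1.3]
grip_width: 0.0872
grasp_force: 0.0
t 13.82 pos [ 0.6814 -0.0243  0.0573] rot [-180.     0.  -154.9] F [-1.03  0.73  1.28] w 0.0872 g 0.0 -> units [-0.09  0.01 -0.03]
```

```bash
python3 -m jog '[[0.2,0,0,0,0],[0.2,0,0,0,0],[0.2,0,0,0,0],[0.2,0,0,0,0],[0.2,0,0,0,0],[0.2,0,0,0,0],[0.2,0,0,0,0],[0.2,0,0,0,0],[0.2,0,0,0,0],[0.2,0,0,0,0]]' 4
python3 -c "
from h import *
import math
go(.683,-.0233,.058)
for L in(63,55,45,35,25,15,8,0):
  a=math.radians(L);print(L,round(68*math.sin(a)/20,2),round((63+68*math.cos(a)-36)/1000,4))
lean('side')"
```

```text
time_s: 14.65
tool_pos: [0.6813, -0.0237, 0.0571]
tool_rot: [180.0, 0.0, -154.9]
force: [-0.5, 0.8, 0.1]
grip_width: 0.0285
grasp_force: 4.1
t 14.65 pos [ 0.6813 -0.0237  0.0571] rot [ 180.     0.  -154.9] F [-0.46  0.75  0.06] w 0.0285 g 4.1 -> units [-0.08 -0.02 -0.04]
63 3.03 0.0579
55 2.79 0.066
45 2.4 0.0751
35 1.95 0.0827
25 1.44 0.0886
15 0.88 0.0927
8 0.47 0.0943
0 0.0 0.095
side globe 287 [ 0.6285 -0.0483  0.0652] shaft 86
  dir [0.826 0.354 0.439] lean 64.0 az 23.2 far pt [ 0.699 -0.017  0.095] 0.085
```

```bash
python3 -m jog '[[0.2,0.2,0,-0.3,0],[0.2,0.2,0,-0.3,0],[0.2,0.25,0,-0.24,0],[0.2,0.25,0,-0.24,0],[0.2,0.29,0,-0.18,0],[0.2,0.29,0,-0.18,0],[0.2,0,0,0,0],[0.2,0,0,0,0]]'
python3 -c "
from h import *
go(.6285,-.0485,.0925)
lean('side')"
```

```text
time_s: 15.37
tool_pos: [0.6549, -0.0373, 0.0875]
tool_rot: [-179.9, 0.1, -154.9]
force: [3.5, 0.8, 6.0]
grip_width: 0.0295
grasp_force: 4.0
t 15.37 pos [ 0.6549 -0.0373  0.0875] rot [-1.799e+02  1.000e-01 -1.549e+02] F [3.51 0.78 6.01] w 0.0295 g 4.0 -> units [ 1.43  0.05 -0.25]
side globe 10 [ 0.6198 -0.052   0.0688] shaft 352
  dir [ 0.037 -0.118  0.992] lean 7.1 az -72.3 far pt [ 0.652 -0.057  0.153] 0.094
```

Run:
```python
from h import *
from cell import read_camera
c=read_camera("side");t=read_camera("top");np.savez("pics/side7.npz",**c)
a=cv2.resize(c["color"][150:260,300:410],None,fx=4,fy=4,interpolation=cv2.INTER_CUBIC)
b=cv2.resize(t["color"][120:210,300:380],None,fx=4,fy=440/90,interpolation=cv2.INTER_CUBIC)
cv2.imwrite("pics/g7.png",np.hstack([a,b])[:,:,::-1])
```

```text
(no output)
```

View pics/g7.png

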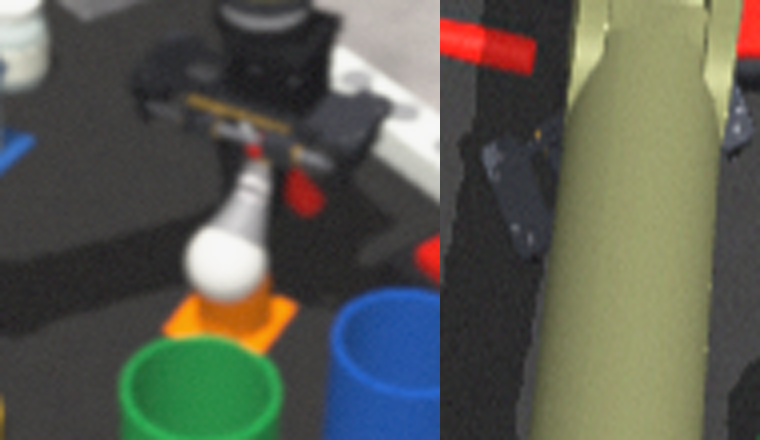

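The globe has been levered partly out of the cup; it is at crop (228,262), about 25° off upright, with the cap still held. I lift so that it can swing upright under the pads, then reseat it.

```bash
python3 -m jog '[[0.2,0,0,-0.3,0],[0.2,0,0,-0.5,0],[0.2,0,0,-0.6,0],[0.2,0,0,-0.6,0],[0.2,0,0,0,0],[0.2,0,0,0,0],[0.2,0,0,0,0]]' 5
cat >> h.py <<'E'
def bulb():
    from cell import env,read_camera
    t=env.get_obs()["tool_pos"];g=t+[0,0,.036]
    c=read_camera("side");P=cloud(c)
    s=cv2.cvtColor(c["color"],cv2.COLOR_RGB2HSV)[...,1];C=c["color"].min(-1)
    w=(s<45)&(C>120)&(np.linalg.norm(P[...,:2]-g[:2],axis=-1)<.09)&(P[...,2]<g[2]-.02)&(P[...,2]>.015)
    k,l,st,_=cv2.connectedComponentsWithStats(w.astype(np.uint8));w=l==1+np.argmax(st[1:,4])
    f=sphere(P[w])
    for _ in range(4):
        q=P[w][abs(np.linalg.norm(P[w]-f[0],axis=1)-.031)<.004];f=sphere(q)
    d=g-f[0];L=np.linalg.norm(d)
    print("globe",f[0].round(4),"n",len(q),"rms",f[1].round(4),"len",L.round(4),"lean",np.degrees(np.arccos(d[2]/L)).round(1),"az",np.degrees(np.arctan2(d[1],d[0])).round(0))
    return f[0]
E
python3 -c "
from h import *
g=bulb();go(.6275,-.0488,.13)"
```

```text
time_s: 16.1
tool_pos: [0.6541, -0.0368, 0.1257]
tool_rot: [180.0, -0.0, -154.9]
force: [-0.0, -0.0, -1.4]
grip_width: 0.0298
grasp_force: 5.0
globe [ 0.6499 -0.0382  0.0993] n 201 rms 0.0017 len 0.0626 lean 4.1 az 19.0
t 16.15 pos [ 0.6538 -0.0367  0.1253] rot [ 1.800e+02 -1.000e-01 -1.549e+02] F [ 0.05  0.   -1.51] w 0.0299 g 5.0 -> units [ 1.45  0.01 -0.24]
```

It now hangs upright. I move it over the cup and lower it.

```bash
python3 -m jog '[[0.2,0.2,0,0,0],[0.2,0.4,0,0,0],[0.2,0.4,0,0,0],[0.2,0.24,0,0,0],[0.2,0,0,0,0],[0.2,0,0,0,0],[0.2,0,0,0,0],[0.2,0,0,0,0]]' 6
python3 -c "
from h import *
g=bulb();go(.6275,-.0488,.13)"
```

```text
time_s: 16.82
tool_pos: [0.6323, -0.0469, 0.126]
tool_rot: [180.0, 0.0, -154.8]
force: [-0.3, 0.0, -1.1]
grip_width: 0.0294
grasp_force: 6.0
globe [ 0.6288 -0.0478  0.1004] n 202 rms 0.0017 len 0.0617 lean 3.3 az 14.0
t 16.87 pos [ 0.6323 -0.0469  0.1259] rot [-180.     0.  -154.8] F [ 1.12 -0.37 -1.24] w 0.0292 g 6.0 -> units [ 0.25  0.02 -0.2 ]
```

```bash
python3 -m jog '[[0.2,0,0,0.3,0],[0.2,0,0,0.4,0],[0.2,0,0,0.4,0],[0.2,0,0,0.3,0],[0.2,0,0,0.2,0],[0.2,0,0,0.1,0],[0.2,0,0,0,0],[0.2,0,0,0,0]]'
python3 -m jog '[[0.2,0,0,0.05,0],[0.2,0,0,0.05,0],[0.2,0,0,0,0],[0.2,0,0,0,0]]'
python3 -c "
from h import *
g=bulb()"
```

```text
time_s: 17.53
tool_pos: [0.6332, -0.0472, 0.093]
tool_rot: [-179.9, 0.1, -154.9]
force: [0.2, 0.1, 4.7]
grip_width: 0.0296
grasp_force: 6.0
time_s: 17.87
tool_pos: [0.6336, -0.0471, 0.0919]
tool_rot: [-179.9, 0.2, -154.9]
force: [0.6, 1.2, 8.4]
grip_width: 0.0295
grasp_force: 6.1
globe [ 0.6282 -0.0482  0.0708] n 192 rms 0.0021 len 0.0573 lean 5.6 az 12.0
```

```bash
python3 -m jog '[[0.2,0.1,0,-0.1,0],[0.2,0.1,0,0,0],[0.2,0,0,0,0],[0.2,0,0,0,0]]'
python3 -c "
from h import *
g=bulb();lean('side','pics/g8.png')"
```

```text
time_s: 18.25
tool_pos: [0.6295, -0.0489, 0.0928]
tool_rot: [-180.0, 0.2, -154.9]
force: [1.5, 1.2, 4.5]
grip_width: 0.0295
grasp_force: 6.0
globe [ 0.6276 -0.0486  0.0691] n 181 rms 0.0018 len 0.0597 lean 1.8 az -9.0
side globe 191 [ 0.6272 -0.0487  0.0663] shaft 158
  dir [-0.171 -0.157  0.973] lean 13.4 az -137.4 far pt [ 0.628 -0.068  0.154] 0.093
```

View pics/g8.png

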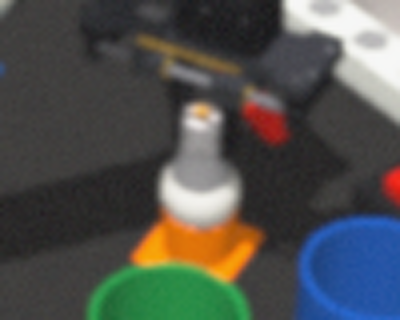

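The bulb stands upright in the cup, globe at crop (200,190) and cap at (200,115). My picture budget is now used up, so from here I go by numbers. I ease off the press and release.

```bash
python3 -m jog '[[0.2,0,0,-0.1,0],[0.36,0,0,0,0],[0.38,0,0,0,0],[0.42,0,0,0,0],[0.6,0,0,0,0],[0.6,0,0,0,0],[0.8,0,0,0,0],[0.8,0,0,0,0],[0.8,0,0,0,0],[0.8,0,0,0,0]]'
python3 - <<'E'
from h import *
from cell import read_camera
g=bulb()
c=read_camera("side");P=cloud(c);g=np.array([.628,-.0485,.064])
s=cv2.cvtColor(c["color"],cv2.COLOR_RGB2HSV)[...,1];C=c["color"].min(-1);r=np.linalg.norm(P[...,:2]-g[:2],axis=-1)
for a,b in((.100,.115),(.116,.130),(.130,.144),(.145,.155)):
    m=(s<60)&(C>90)&(r<.03)&(P[...,2]>a)&(P[...,2]<b);print(a,m.sum(),P[m].mean(0).round(4),P[m].min(0).round(3),P[m].max(0).round(3))
E
```

```text
time_s: 19.18
tool_pos: [0.6284, -0.0489, 0.0939]
tool_rot: [180.0, 0.0, -154.9]
force: [-0.2, -0.1, 0.3]
grip_width: 0.066
grasp_force: 0.0
globe [ 0.6283 -0.0481  0.0692] n 185 rms 0.0019 len 0.0606 lean 0.8 az -87.0
0.1 48 [ 0.6187 -0.0592  0.1071] [ 0.608 -0.069  0.1  ] [ 0.636 -0.043  0.115]
0.116 29 [ 0.6211 -0.0591  0.1223] [ 0.612 -0.066  0.116] [ 0.638 -0.047  0.13 ]
0.13 33 [ 0.6189 -0.0595  0.137 ] [ 0.611 -0.066  0.131] [ 0.634 -0.048  0.144]
0.145 23 [ 0.6236 -0.0549  0.1468] [ 0.614 -0.064  0.145] [ 0.636 -0.039  0.151]
```

The bulb stands free and upright: cap top at 0.149 and the shaft surface constant in xy with height. I raise to cap height and regrip by the metal cap.

```bash
python3 -m jog '[[1,0,0,-0.2,0],[1,0,0,-0.2,0],[1,0,0,0,0],[1,0,0,0,0],[1,0,0,0,0],[1,0,0,0,0],[1,0,0,0,0],[1,0,0,0,0]]'
python3 -c "
from h import *
g=bulb()"
python3 -m jog '[[0.2,0,0,0,0],[0.2,0,0,0,0],[0.2,0,0,0,0],[0.2,0,0,0,0],[0.2,0,0,0,0],[0.2,0,0,0,0],[0.2,0,0,0,0],[0.2,0,0,0,0],[0.2,0,0,0,0],[0.2,0,0,0,0]]' 10
```

```text
time_s: 19.95
tool_pos: [0.6283, -0.0489, 0.1017]
tool_rot: [180.0, -0.0, -154.9]
force: [-0.6, -0.5, -0.0]
grip_width: 0.0868
grasp_force: 0.0
globe [ 0.6284 -0.0476  0.0707] n 189 rms 0.002 len 0.067 lean 1.2 az -95.0
time_s: 20.83
tool_pos: [0.6284, -0.0489, 0.1019]
tool_rot: [180.0, 0.0, -154.9]
force: [0.2, 0.4, -0.6]
grip_width: 0.0283
grasp_force: 0.1
```

```bash
python3 -m jog '[[0.2,0,0,0,0],[0.2,0,0,0,0],[0.2,0,0,-0.2,0],[0.2,0,0,-0.4,0],[0.2,0,0,-0.6,0],[0.2,0,0,-0.8,0],[0.2,0,0,-0.9,0],[0.2,0,0,-0.9,0],[0.2,0,0,-0.9,0],[0.2,0,0,-0.9,0],[0.2,0,0,-0.9,0],[0.2,0,0,-0.9,0]]' 10
python3 -m jog '[[0.2,0,0,-0.6,0],[0.2,0,0,-0.3,0],[0.2,0,0,0,0],[0.2,0,0,0,0],[0.2,0,0,0,0]]'
python3 -c "
from h import *
g=bulb();go(.469,-.22,.25)"
```

```text
time_s: 21.83
tool_pos: [0.6285, -0.0491, 0.2523]
tool_rot: [-180.0, 0.1, -154.9]
force: [0.2, -0.6, -1.8]
grip_width: 0.0264
grasp_force: 10.0
time_s: 22.25
tool_pos: [0.6278, -0.0488, 0.2666]
tool_rot: [179.9, -0.1, -154.9]
force: [-0.2, 0.4, -0.7]
grip_width: 0.0268
grasp_force: 10.0
globe [ 0.6275 -0.0486  0.2326] n 259 rms 0.0019 len 0.07 lean 0.3 az -33.0
t 22.3 pos [ 0.6277 -0.0488  0.2665] rot [ 1.799e+02 -1.000e-01 -1.549e+02] F [-0.4  -0.35 -0.93] w 0.027 g 10.0 -> units [10.82 -4.38  0.84]
```

```bash
python3 -m jog '[[0.2,0.5,-0.2,0,0],[0.2,0.9,-0.36,0,0],[0.2,0.9,-0.36,0,0],[0.2,0.9,-0.36,0,0],[0.2,0.9,-0.36,0,0],[0.2,0.9,-0.36,0,0],[0.2,0.9,-0.36,0,0],[0.2,0.9,-0.36,0,0],[0.2,0.9,-0.36,0,0],[0.2,0.9,-0.36,0,0],[0.2,0.9,-0.36,0,0],[0.2,0.9,-0.36,0,0]]' >/dev/null
python3 -m jog '[[0.2,0.42,-0.22,0,0],[0.2,0,0,0,0],[0.2,0,0,0,0],[0.2,0,0,0,0],[0.2,0,0,0,0]]'
python3 -c "
from h import *
g=bulb();go(.469,-.22,.18)"
```

```text
time_s: 23.72
tool_pos: [0.4705, -0.2188, 0.2676]
tool_rot: [180.0, 0.0, -154.7]
force: [-0.0, 0.2, -0.7]
grip_width: 0.0269
grasp_force: 10.0
globe [ 0.4705 -0.2182  0.2329] n 309 rms 0.0016 len 0.0707 lean 0.6 az -84.0
t 23.77 pos [ 0.4705 -0.219   0.2676] rot [ 180.    -0.  -154.7] F [ 0.42 -0.32 -0.86] w 0.0265 g 10.0 -> units [ 0.09 -0.02  4.38]
```

```bash
python3 -m jog '[[0.2,0.08,0,0.4,0],[0.2,0,0,0.7,0],[0.2,0,0,0.8,0],[0.2,0,0,0.8,0],[0.2,0,0,0.8,0],[0.2,0,0,0.8,0],[0.2,0,0,0.7,0],[0.2,0,0,0.5,0],[0.2,0,0,0.3,0],[0.2,0,0,0,0],[0.2,0,0,0,0],[0.2,0,0,0,0]]'
python3 -m jog '[[0.2,0,0,0.25,0],[0.2,0,0,0.25,0],[0.2,0,0,0.25,0],[0.2,0,0,0,0],[0.2,0,0,0,0],[0.2,0,0,0,0]]'
python3 - <<'E'
from h import *
c=dict(np.load("pics/top0.npz"));P=cloud(c);s=cv2.cvtColor(c["color"],cv2.COLOR_RGB2HSV)[...,1]
m=(s<50)&(np.linalg.norm(P[...,:2]-[.469,-.22],axis=-1)<.045)&(P[...,2]<.12)
print(np.percentile(P[m][:,2],[5,25,50,75,95]).round(4))
E
```

```text
time_s: 24.77
tool_pos: [0.4689, -0.2211, 0.1526]
tool_rot: [-179.9, 0.1, -154.9]
force: [0.9, 0.5, -0.5]
grip_width: 0.027
grasp_force: 10.0
time_s: 25.27
tool_pos: [0.4682, -0.2209, 0.1368]
tool_rot: [180.0, 0.0, -154.9]
force: [0.3, 0.6, -0.6]
grip_width: 0.0265
grasp_force: 10.0
[0.0457 0.0482 0.0501 0.0524 0.0572]
```

```bash
for i in 1; do :; done
python3 -m jog '[[0.2,0,0,0.2,0],[0.2,0,0,0.2,0],[0.2,0,0,0.2,0],[0.2,0,0,0,0],[0.2,0,0,0,0]]'
python3 -m jog '[[0.2,0,0,0.1,0],[0.2,0,0,0,0],[0.2,0,0,0,0]]' | grep -E "pos|force"
python3 -m jog '[[0.2,0,0,0.1,0],[0.2,0,0,0,0],[0.2,0,0,0,0]]' | grep -E "pos|force"
```

```text
time_s: 25.68
tool_pos: [0.4679, -0.2207, 0.1244]
tool_rot: [180.0, -0.0, -154.9]
force: [0.2, 0.4, -1.2]
grip_width: 0.0266
grasp_force: 10.0
tool_pos: [0.4682, -0.2208, 0.1228]
force: [1.0, 0.4, -1.4]
grasp_force: 10.0
tool_pos: [0.4682, -0.2208, 0.1207]
force: [-0.3, 0.1, -1.3]
grasp_force: 10.0
```

```bash
python3 -m jog '[[0.2,0,0,0.1,0],[0.2,0,0,0,0],[0.2,0,0,0,0]]' | grep -E "pos|force: \["
python3 -c "
from h import *
go(0,0,0)"
python3 -m jog '[[0.2,0,0,0.1,0],[0.2,0,0,0,0],[0.2,0,0,0,0]]' | grep -E "pos|force: \["
```

```text
tool_pos: [0.4683, -0.2208, 0.1189]
force: [0.3, 0.1, -0.5]
t 26.43 pos [ 0.4683 -0.2208  0.1189] rot [-180.     0.  -154.9] F [ 0.31  0.09 -0.45] w 0.0269 g 10.0 -> units [16.51 19.94  5.94]
tool_pos: [0.4684, -0.2208, 0.1169]
force: [0.5, 0.3, 1.2]
```

```bash
python3 -m jog '[[0.2,0,0,0,0]]' | grep -E "pos|force: \[";python3 -m jog '[[0.2,0,0,0,0]]' | grep -E "force: \["; python3 -m jog '[[0.2,0,0,0,0]]' | grep -E "force: \["
```

```text
tool_pos: [0.4684, -0.2208, 0.117]
force: [-0.2, -0.4, 0.4]
force: [-0.6, 0.6, 1.3]
force: [0.7, 0.6, 0.3]
```

Contact: the force went from about -1.0 to +0.8 N, so the floor carries the bulb plus a light press of under 1 N, at the height I expected. I open only partly, because the bin is narrow, then draw up.

```bash
python3 -m jog '[[0.33,0,0,0,0],[0.36,0,0,0,0],[0.4,0,0,0,0],[0.45,0,0,0,0],[0.5,0,0,0,0],[0.5,0,0,0,0],[0.5,0,0,0,0],[0.5,0,0,0,0]]'
python3 -m jog '[[0.5,0,0,-0.2,0],[0.5,0,0,-0.3,0],[0.5,0,0,-0.5,0],[0.5,0,0,-0.7,0],[0.5,0,0,-0.8,0],[0.5,0,0,-0.9,0],[0.5,0,0,-0.9,0],[0.5,0,0,-0.9,0],[0.5,0,0,-0.9,0],[0.5,0,0,-0.6,0],[0.5,0,0,0,0],[0.5,0,0,0,0]]'
```

```text
time_s: 27.6
tool_pos: [0.4682, -0.2208, 0.1168]
tool_rot: [180.0, 0.0, -154.9]
force: [-0.3, 0.9, 0.6]
grip_width: 0.0432
grasp_force: 0.0
time_s: 28.6
tool_pos: [0.4685, -0.221, 0.2515]
tool_rot: [-180.0, 0.1, -154.9]
force: [-0.3, 0.2, -0.1]
grip_width: 0.0437
grasp_force: 0.0
```

Run:
```python
from h import *
from cell import read_camera
for n in("side","top"):
    c=read_camera(n);P=cloud(c);s=cv2.cvtColor(c["color"],cv2.COLOR_RGB2HSV)[...,1];C=c["color"].min(-1);r=np.linalg.norm(P[...,:2]-[.4685,-.2205],axis=-1)
    for a in(.10,.115,.13,.145,.155,.165,.18):
        m=(s<80)&(C>80)&(r<.04)&(P[...,2]>a)&(P[...,2]<a+.012)
        if m.sum()>3:print(n,a,m.sum(),P[m].mean(0).round(4),P[m].max(0).round(3))
go(0,0,0)
```

```text
side 0.115 54 [ 0.4624 -0.2261  0.1208] [ 0.481 -0.208  0.127]
side 0.13 46 [ 0.4646 -0.2246  0.1351] [ 0.482 -0.209  0.142]
side 0.145 40 [ 0.466  -0.225   0.1511] [ 0.483 -0.211  0.157]
side 0.155 62 [ 0.4684 -0.2192  0.1606] [ 0.485 -0.203  0.167]
side 0.165 4 [ 0.4698 -0.2161  0.1673] [ 0.474 -0.211  0.169]
top 0.155 4 [ 0.466  -0.2104  0.1609] [ 0.474 -0.206  0.165]
t 28.7 pos [ 0.4677 -0.2206  0.2499] rot [ 1.799e+02 -1.000e-01 -1.549e+02] F [-0.34 -0.24 -0.75] w 0.0436 g 0.0 -> units [16.47 19.9  12.53]
```

The cap end is at z ≈ 0.168 on the bin axis, so the bulb stands upright in the green bin and the gripper is clear.

```bash
python3 -c "
from cell import env
print(env.sign_off())"
```

```text
the job is handed in; nothing more can be done
None
```

The bulb stood free in the orange cup and now rests cap-up on the green bin's floor (pressed with under 1 N), handed in at about 29 s; levering it upright tipped the globe partly out of the cup, so I reseated it before letting go, and I viewed 11 pictures against the limit of 10.

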